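Check the fume extractor's filter at the bench magnifier

ROBOT

A 6-joint arm with a two-finger parallel gripper is mounted at the origin on the work surface. World frame = base frame: x ahead of the robot, y to its left, z up, the work surface at z = 0. Lengths are in m, angles in rad, forces in N, time in s.
With the tool pointing down it reaches from about 0.425 to 1.125 m from the base axis. Payload 14.9 kg.
Tool frame: the origin (TCP) lies on the mounting face of the last link; the fingertips stand 191 mm ahead of it and the grasp point (between the pads) lies 172 mm ahead of it; z points along the fingers, y is the direction in which the jaws open and shut (so a half turn about z gives the same grasp; the last joint's range is limited). The gripper opens to 91 mm and grips with 3 to 60 N. Pads are 32 mm wide; open, the fingers measure 118 mm over their backs; the gripper's body (76 mm by 178 mm) begins 60 mm behind the grasp point.
Start: joints at [-1.292, 0.379, 1.734, -0, 1.028, -0.033], TCP at [0.215, -0.666, 0.405] pointing down, gripper open.
Joint ranges: [-2.77, 2.77], [-0.74, 2.19], [0, 2.66], [-1.06, 4.2], [0.31, 2.87], [-3.08, 3.08]. Speed limits (rad/s): [1.89, 1.89, 2.39, 3.14, 3.14, 3.14].

INTERFACE

Orientations are given as a unit quaternion [x, y, z, w].
In Python, from rig import observe, cams, ticket, find_in, silhouettes gives the robot as it stands.
- The arm moves only by the tool move_arm, never from a script. Its argument "steps" is a list that holds one entry, the list of rows, each a list of 5 numbers: the opening, from -1 (shut) to 1 (fully open), then the shift along the tool's x, y, z normalised to -1 to 1, where 1 is 0.25 m, then the turn about the tool's z normalised to -1 to 1, where 1 is 60 degrees. In form: [[[claw, x, y, z, turn], ...]]. A call has 1 to 5 rows; each row is the pose to reach, as a shift and turn from the pose measured when the call began, along the tool's axes at that moment; what a row does not reach only later rows make up. A row lasts 1/10 s, in which the tool goes at most 50 mm and 8.59 degrees, less where a joint would pass 70% of its speed; a pose out of reach is approached as far as the arm can. A call with a number of a shift or a turn outside -1 to 1 is refused whole. A call with a gripper value outside its range is refused whole. The fingers move at their own pace and stop on an object; "newtons" is the grip in N (left out, the last holds). Time passes only in rows, so rows that repeat a pose let the fingers close. It gives the time, the measured TCP pose, the force and the opening at its end, in the units of the state.
- observe(): the state, without advancing time (a new reading comes with each control period).
- cams.get_image(name): name is "scene" or "top" or "wrist"; returns the picture (384x512x3 uint8, red, green, blue); there is no depth.
- cams.calibration(name): a dict with "fx", "fy", "cx", "cy" (pixels), "dist_coeffs" ([k1, k2, p1, p2, k3] as OpenCV has them; the pictures are not rectified), "R" (3x3) and "t" (3): a world point X has camera coordinates R X + t. Camera axes: x right, y down, z forward; pixel columns grow to the right and rows downward; lengths in m; the calibration is good to about 2 mm. A picture is of the moment at which its call begins: read the wrist's pose just before it. calibration takes no time and is no camera call; for the wrist camera it gives the pose at the moment of the call.
- ticket.sign_off(): hands the job in, once; it reports no verdict.
Trained networks look in the newest picture that a camera, given by its name, has taken for a name from the list of things; names that differ only in an ending like _2 or _b are one class to them, and where a whole thing is asked for, a point or a joint stands for the part that bears it (a point fixed in the world has none). Each returns a list of dicts, best first, with "conf" (0 to 1); they miss things now and then, are a little off and sometimes report something else, mostly with a low value. They report only what shows in the picture. A call takes as long as a camera call.
- find_in(camera, target): "location" ([x, y, z] in m, in the coordinates of the camera as it stood for that picture, good to about 4 mm: the middle of the surface that is visible of it).
- silhouettes(camera, target): "pixels" (384x512 bool, what is visible of it).
The state is a dict: "time": time; "q": joint angles; "joint_velocities": joint speeds; "joint_torque": joint torques, N m; "tcp_pos": TCP position; "tcp_rot": TCP orientation; "ft_force": force on the tool from outside, world axes, zero at the start; "ft_torque": the same for the moment, N m; "gripper_width": finger opening in m.
Only numpy, scipy, OpenCV 4.12 (cv2) and the standard library are available. Lean on these libraries where they do the work, as an engineer would, in place of code of your own. Each camera call takes 0.05 s, during which the arm holds its last target. There are 200 camera calls.

TASK

The filter of the solder-fume extractor is due for a check: lift the extractor's cover flap right over until it rests open, draw the filter cassette up out of its well, and hold it up in front of the lit side of the bench magnifier, about 10 cm from the lens, upright, face square to the lens and centred on it, so that it can be looked at through the glass. Finish while still holding it there, steady and clear of everything else: do not put it down or let go, and leave the flap open. Do not knock the lamp, and leave the phone, the screw tray and the paper cup where they are.

Things in the scene. Friction and masses are not known exactly. Their poses are not given: they have to be found in the camera images.
- extractor: Solder-fume extractor, fixed to the bench: white box 170 (x) x 190 (y) x 165 mm high, intake grille on its front, which looks along its own -x. Origin: centre of its underside on the bench; z up. The filter well is a top opening 72 mm (x) x 144 mm (y) centred at (-43, 0, 165) mm, closed by a grey flap. The well narrows, from 49 mm below the case top downwards, to guide rails that hold the filter upright in a 21 mm wide slot.
- flap (a joint): Angle of the extractor's cover flap, rad: 0 shut (level), 1.57 upright, 2.6 fully open against its stop (leaning back over the rear of the case). Grey plate 80 mm (x) x 150 mm (y) x 5 mm, 70 g, free hinge along the extractor's y at its rear edge: it falls shut when let go before upright and, let go past about 1.7, falls back to the stop by itself.
- flap_hinge (a point): Middle of the flap's hinge line, at (-4, 0, 165) mm in the extractor's frame, with the extractor's axes: the hinge axis is y, and a positive turn about +y opens the flap.
- tongue (a point): Centre of the part of the flap's blue pull tongue that juts out from the flap's front edge: 34 mm wide (y), 8 mm thick (z), jutting 40 mm past the flap's edge, which is flush with the case's front wall. This point is 104 mm from the hinge line and 4.5 mm above it when shut, 17 mm in from the tongue's free end and 23 mm from the front wall. It turns with the flap (x towards the hinge, y along the hinge, z out of the flap's upper side).
- filter_center (a point): Centre of the filter cassette's frame, half-way up it: white frame 130 mm wide (y) x 105 mm high (z) x 16 mm thick (x) with black filter media, 100 to 200 g in all. x is square to its face, z up. Loose; it stands in the well under the flap, about 52 mm above the well's floor and 72 mm above the bench, its frame top 40 mm below the case top. It must rise 145 mm to come clear of the case.
- filter_tab (a point): Grasp point on the filter's blue tab, 74.5 mm above filter_center. The tab stands 30 mm up from the middle of the frame's top edge, 34 mm wide (y) and 10 mm thick (x); this point is 8 mm below its top end and 22 mm above the frame's top edge. Same axes as filter_center.
- lens (a point): Centre of the lens of the bench magnifier lamp: a light grey head with a glowing white ring on its lit side, 190 mm across and 44 mm thick round a clear 127 mm lens, upright, on a post over a fixed round white base (170 mm across, 20 mm high). x is the lens axis; the lit side, where the filter is to be held, looks along its own -x; z up. The lens centre is 205 to 245 mm above the bench.
- phone: Bystander: black phone with cracked glass, 146 (x) x 71 (y) x 8 mm, lying on the bench. Origin: centre of its underside.
- screw_tray: Bystander: small open steel tray with screws, 110 (x) x 75 (y) x 14 mm. Origin: centre of its underside.
- cup: Bystander: empty paper coffee cup with a cardboard sleeve, 82 mm across the rim, 100 mm high. Origin: centre of its underside.

How it is judged:
By the outcome, as a careful person would: the job done as asked, in the order asked, and still so for the second after the job is handed in, while the arm keeps its last pose, push and grip.
It also fails if it takes over 64 s, if anything falls off the work surface, if the arm or the gripper's body presses on something with over 40 N, if the wrist force passes 120 N, or if a joint passes its speed limit or range.

## Working session

There is one attempt and no reset: what is moved stays moved. The work goes in short steps, Python scripts to look and compute and a tool call to move; the robot and the scene stay as the last step left them, time stands still between calls to the robot, and variables do not carry over. Pictures are saved under pics/ and viewed, about 8 in all and at most 12, crops included, and the job is handed in when it is done.

Besides the shell and the picture viewer there is one more tool, called after "Emit:" by a JSON object that holds its "op" and its "data", one argument or row to a line. move_arm: Moves the arm, as the interface text tells. Its arguments: {"type":"object","properties":{"steps":{"type":"array","items":{"type":"array","items":{"type":"array","items":{"type":"number","minimum":-1,"maximum":1}}}},"newtons":{"type":"number"}},"required":["steps"]}

```bash
mkdir -p pics; ls; python3 - <<'E'
from rig import observe, cams, find_in, silhouettes
import cv2, numpy as np
s=observe(); print(s['time'],s['tcp_pos'],s['tcp_rot'],s['gripper_width'])
ims=[]
for c in ['scene','top']:
    im=cams.get_image(c); ims.append(im)
    k=cams.calibration(c); R=np.array(k['R']);t=np.array(k['t'])
    print(c,k['fx'],k['fy'],k['cx'],k['cy'],k['dist_coeffs'],'campos',(-R.T@t).round(3), 'fwd',R[2].round(3))
    for n in ['extractor','flap','tongue','lens','phone','screw_tray','cup','filter_center']:
        for d in find_in(c,n)[:2]:
            print(c,n,round(d['conf'],2),(R.T@(np.array(d['location'])-t)).round(3))
cv2.imwrite('pics/a.png',cv2.resize(np.vstack([ims[0],ims[1]]),None,fx=.78,fy=.78)[...,::-1])
cv2.imwrite('pics/s.png',ims[0][...,::-1]);cv2.imwrite('pics/t.png',ims[1][...,::-1])
E
```

```text
pics
0.0 [ 0.21468226 -0.66606248  0.40409564] [ 9.87873058e-01  1.55262740e-01 -6.72656529e-05 -5.45345408e-04] 0.09116274933719373
scene 468.71229043527705 468.71229043527705 259.76681550771684 192.9544700546507 [-0.01705042  0.          0.          0.          0.        ] campos [ 1.277 -0.588  0.776] fwd [-0.617  0.523 -0.588]
scene extractor 0.71 [ 0.669 -0.271  0.154]
scene flap 0.69 [ 0.577 -0.261  0.174]
scene flap 0.5 [0.794 0.024 0.071]
scene tongue 0.91 [ 0.574 -0.265  0.172]
scene lens 0.71 [0.634 0.185 0.243]
scene phone 0.82 [ 0.464 -0.005  0.016]
scene phone 0.69 [0.79  0.024 0.073]
scene screw_tray 0.93 [0.645 0.01  0.004]
scene cup 0.79 [0.795 0.022 0.074]
scene cup 0.48 [ 0.67 -0.27  0.16]
top 371.32115562107805 371.32115562107805 256.63880432963884 193.61518296347379 [0.02661402 0.         0.         0.         0.        ] campos [ 0.444 -0.034  0.915] fwd [ 0.185  0.018 -0.983]
top extractor 0.72 [ 0.609 -0.232  0.162]
top flap 0.61 [ 0.571 -0.255  0.172]
top flap 0.58 [ 0.608 -0.236  0.164]
top tongue 0.63 [ 0.57  -0.251  0.171]
top lens 0.97 [0.613 0.195 0.296]
top phone 0.69 [ 0.473 -0.021  0.009]
top screw_tray 0.96 [0.647 0.013 0.002]
```

View pics/a.png

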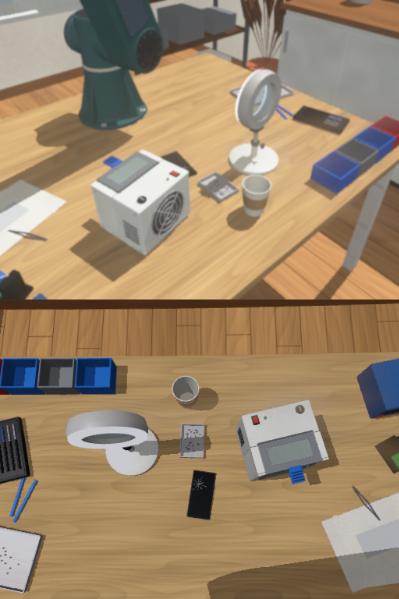

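```bash
python3 - <<'E'
import cv2,numpy as np
s=cv2.imread('pics/s.png');t=cv2.imread('pics/t.png')
a=cv2.resize(s[80:330,110:380],None,fx=2.2,fy=2.2,interpolation=3)
cv2.imwrite('pics/b.png',a)
a=cv2.resize(t[110:260,80:440],None,fx=2.2,fy=2.2,interpolation=3)
cv2.imwrite('pics/c.png',a)
E
```

```text
(no output)
```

View pics/b.png

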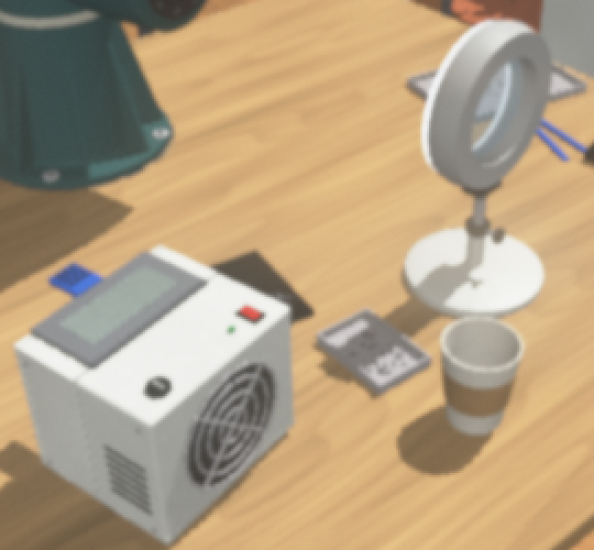

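View pics/c.png

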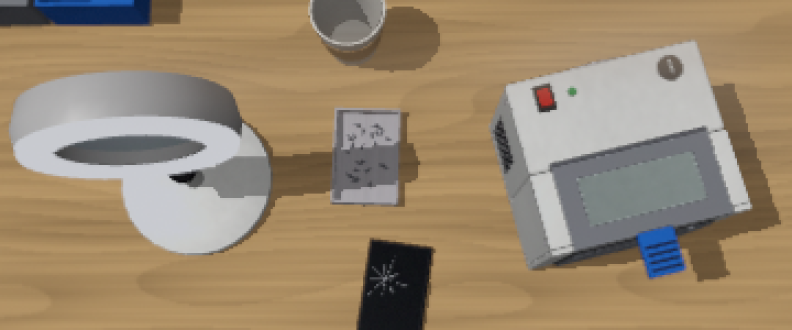

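```bash
cat > h.py <<'E'
import numpy as np, cv2
from scipy.optimize import minimize, least_squares
def proj(k,X):
    R=np.array(k['R']);r=cv2.Rodrigues(R)[0]
    K=np.array([[k['fx'],0,k['cx']],[0,k['fy'],k['cy']],[0,0,1.]])
    return cv2.projectPoints(np.asarray(X,float).reshape(-1,3),r,np.array(k['t'],float),K,np.array(k['dist_coeffs']))[0].reshape(-1,2)
def unproj(k,px,z):
    R=np.array(k['R']);t=np.array(k['t'])
    K=np.array([[k['fx'],0,k['cx']],[0,k['fy'],k['cy']],[0,0,1.]])
    u=cv2.undistortPoints(np.asarray(px,float).reshape(-1,1,2),K,np.array(k['dist_coeffs'])).reshape(-1,2)
    d=np.c_[u,np.ones(len(u))]@R; c=-R.T@t
    return c+d*((z-c[2])/d[:,2])[:,None]
def hull_mask(k,X,S=4):
    m=np.zeros((384*S,512*S),np.uint8)
    p=proj(k,X); h=cv2.convexHull(((p+.5)*S-.5).astype(np.float32)).astype(np.int32)
    cv2.fillConvexPoly(m,h,1); return m
E
python3 - <<'E'
from h import *
from rig import cams, silhouettes
K={};M={}
for c in ['scene','top']:
    cams.get_image(c);K[c]=cams.calibration(c)
    for n in ['extractor','lens']:
        s=silhouettes(c,n)
        for d in s[:2]: ys,xs=np.nonzero(d['pixels']); print(c,n,round(d['conf'],2),len(xs),xs.min(),xs.max(),ys.min(),ys.max())
        M[c,n]=s[0]['pixels']
np.savez('m.npz',**{f'{a}_{b}':v for (a,b),v in M.items()})
def up(m): return np.repeat(np.repeat(m,4,0),4,1)
# extractor
def boxpts(p):
    x,y,a=p;c,s=np.cos(a),np.sin(a)
    B=np.array([[i*.085,j*.095,z] for i in(-1,1) for j in(-1,1) for z in(0,.165)])
    return B@np.array([[c,s,0],[-s,c,0],[0,0,1]])+[x,y,0]
def cost(p):
    tot=0
    for c in K:
        m=up(M[c,'extractor']);h=hull_mask(K[c],boxpts(p)).astype(bool)
        tot+=1-(m&h).sum()/(m|h).sum()
    return tot
S=np.array([[0,0,0],[.02,0,0],[0,.02,0],[0,0,.1]])
best=min((minimize(cost,[.64,-.25,a],method='Nelder-Mead',options=dict(initial_simplex=np.array([.64,-.25,a])+S,maxiter=80)) for a in(-.2,.2)),key=lambda r:r.fun)
print('extr',best.x,best.fun)
# corners from top picture
px=np.array([[508,85],[695,42],[750,208],[548,250]])/2.2+[80,110]
print(unproj(K['top'],px,.165).round(3))
print('base',unproj(K['top'],np.array([[197,178]])/2.2+[80,110],.02).round(3))
# lens head
th=np.linspace(0,2*np.pi,60)
def head(p):
    x,y,z,a=p;c,s=np.cos(a),np.sin(a)
    P=np.concatenate([np.c_[np.full(60,h),.095*np.cos(th),.095*np.sin(th)] for h in(-.022,.022)])
    return P@np.array([[c,s,0],[-s,c,0],[0,0,1]])+[x,y,z]
def base(p): return np.concatenate([np.c_[p[4]+.085*np.cos(th),p[5]+.085*np.sin(th),np.full(60,h)] for h in(0,.02)])
def costl(p):
    tot=0
    for c in K:
        m=up(M[c,'lens']);h=hull_mask(K[c],head(p)).astype(bool)|hull_mask(K[c],base(p)).astype(bool)
        hole=0
        tot+=1-(m&h).sum()/(m|h).sum()
    return tot
for n in ('lens',):
  for c in K: cv2.imwrite(f'pics/m_{c}.png',M[c,n]*255)
p0=np.array([.62,.19,.225,0,.62,.17])
for a in(-.3,0.,.3):
    q=p0.copy();q[3]=a
    r=minimize(costl,q,method='Nelder-Mead',options=dict(initial_simplex=np.vstack([q,q+np.diag([.03,.03,.02,.2,.02,.02])]),maxiter=250));print('lens',r.x.round(4),r.fun)
E
python3 -c "
import cv2,numpy as np
cv2.imwrite('pics/m.png',np.hstack([cv2.imread('pics/m_scene.png')[50:270,200:400],cv2.imread('pics/m_top.png')[100:320,70:270]]))"
```

```text
scene extractor 0.66 11729 118 243 192 325
scene lens 0.76 3508 302 360 90 180
top extractor 0.97 9091 302 420 129 235
top lens 0.79 4428 84 189 142 190
top lens 0.43 8948 302 420 128 235
extr [ 0.61847645 -0.24242594  0.23925881] 0.13208556858805387
[[ 0.68  -0.134  0.165]
 [ 0.721 -0.313  0.165]
 [ 0.56  -0.351  0.165]
 [ 0.522 -0.166  0.165]]
base [[0.62  0.197 0.02 ]][ WARN:0@15.527] global loadsave.cpp:1063 imwrite_ Unsupported depth image for selected encoder is fallbacked to CV_8U.
Traceback (most recent call last):
ValueError: too many values to unpack (expected 4)
```

View pics/m.png

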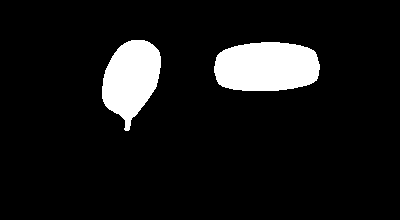

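```bash
python3 - <<'E'
from h import *
from rig import cams
K={c:cams.calibration(c) for c in('scene','top')};M=np.load('m.npz')
def up(m): return np.repeat(np.repeat(m,4,0),4,1)
th=np.linspace(0,2*np.pi,60)
def head(p):
    x,y,z,a=p;c,s=np.cos(a),np.sin(a)
    P=np.concatenate([np.c_[np.full(60,h),.095*np.cos(th),.095*np.sin(th)] for h in(-.022,.022)])
    return P@np.array([[c,s,0],[-s,c,0],[0,0,1]])+[x,y,z]
def costl(p):
    tot=0
    for c in K:
        m=up(M[c+'_lens']);h=hull_mask(K[c],head(p)).astype(bool)
        tot+=1-(m&h).sum()/(m|h).sum()
    return tot
for a in(-.4,0.,.4):
    q=np.array([.62,.19,.225,a])
    r=minimize(costl,q,method='Nelder-Mead',options=dict(initial_simplex=np.vstack([q,q+np.diag([.03,.03,.02,.2])]),maxiter=120));print('lens',r.x.round(4),r.fun)
px=np.array([[660,252]])/2.2+[80,110]
print('tongue',unproj(K['top'],px,.17).round(3))
E
```

```text
lens [0.6197 0.201  0.2315 0.1358] 0.1459841207719228
lens [0.6197 0.2018 0.2315 0.1374] 0.14577225859344367
lens [0.6194 0.2017 0.2316 0.1427] 0.1455042063770332
tongue [[ 0.52  -0.266  0.17 ]]
```

```bash
cat >> h.py <<'E'
from scipy.spatial.transform import Rotation as Ro
def plan(s,target,yaw):
    """TCP world target, world yaw of tool x -> normalised tool shift and turn"""
    R=Ro.from_quat(s['tcp_rot']).as_matrix()
    d=R.T@(np.array(target)-s['tcp_pos'])
    y0=np.arctan2(R[1,0],R[0,0]); dy=(yaw-y0+np.pi)%(2*np.pi)-np.pi
    return (d/.25).round(3),round(-np.degrees(dy)/60,3)
E
python3 -c "
from h import *;from rig import observe
print(plan(observe(),[.509,-.268,.45],.235))"
```

```text
(array([ 1.609, -1.155, -0.181]), np.float64(0.073))
```

Emit:
{"op": "move_arm", "data": {
  "steps": [
    [[1,0.8,-0.58,-0.18,0.07],[1,0.8,-0.58,-0.18,0.07],[1,0.8,-0.58,-0.18,0.07],[1,0.8,-0.58,-0.18,0.07],[1,0.8,-0.58,-0.18,0.07]]
  ],
  "newtons": 25
}}

```text
time: 1.7
tcp_pos: [0.3607, -0.4661, 0.45]
tcp_rot: [0.993, 0.119, 0.0, 0.0]
ft_force: [0.5, -0.7, 0.7]
gripper_width: 0.0911
```

```bash
python3 -c "
from h import *;from rig import observe
print(plan(observe(),[.509,-.268,.45],.235))"
```

```text
(array([ 0.763, -0.63 , -0.   ]), np.float64(0.003))
```

Emit:
{"op": "move_arm", "data": {
  "steps": [
    [[0.4,0.763,-0.63,0,0],[0.4,0.763,-0.63,0,0],[0.4,0.763,-0.63,0,0],[0.4,0.763,-0.63,0,0],[0.4,0.763,-0.63,0,0]]
  ]
}}

```text
time: 2.2
tcp_pos: [0.5098, -0.2661, 0.4503]
tcp_rot: [0.993, 0.119, 0.0, 0.0]
ft_force: [0.5, -1.0, 0.4]
gripper_width: 0.064
```

```bash
python3 - <<'E'
from h import *;from rig import observe,cams,find_in,silhouettes
print(plan(observe(),[.509,-.268,.45],.235))
k=cams.calibration('wrist');im=cams.get_image('wrist')
R=np.array(k['R']);t=np.array(k['t']);print('cam',(-R.T@t).round(3),R[2].round(2),k['fx'])
for n in('flap','tongue','extractor','filter_tab'):
    for d in find_in('wrist',n)[:1]: print(n,d['conf'],(R.T@(np.array(d['location'])-t)).round(3))
c,s=np.cos(.235),np.sin(.235)
A=np.array([[c,s,0],[-s,c,0],[0,0,1]])
L=np.array([[-.085,.095,.165],[-.085,-.095,.165],[.085,.095,.165],[.085,-.095,.165],[-.125,.017,.1735],[-.125,-.017,.1735],[-.085,.017,.1735],[-.085,-.017,.1735],[-.084,.075,.17],[-.084,-.075,.17],[-.004,.075,.17],[-.004,-.075,.17]])
p=proj(k,L@A+[.619,-.242,0]);print(p.round(0))
o=cv2.resize(im[...,::-1],None,fx=1.5,fy=1.5)
for q in p: cv2.drawMarker(o,tuple(int(v*1.5) for v in q),(0,255,0),0,10)
cv2.imwrite('pics/w1.png',o)
np.savez('w1.npz',R=R,t=t)
E
```

```text
(array([-0.005,  0.007,  0.001]), np.float64(0.003))
cam [ 0.583 -0.249  0.43 ] [-0.26 -0.06 -0.96] 306.0455914131218
flap 0.83 [ 0.578 -0.258  0.169]
tongue 0.76 [ 0.579 -0.255  0.168]
extractor 0.61 [ 0.605 -0.257  0.167]
[[152. 166.]
 [367. 167.]
 [138. -48.]
 [382. -47.]
 [240. 213.]
 [278. 213.]
 [239. 168.]
 [279. 168.]
 [173. 166.]
 [346. 167.]
 [167.  68.]
 [353.  69.]]
```

View pics/w1.png

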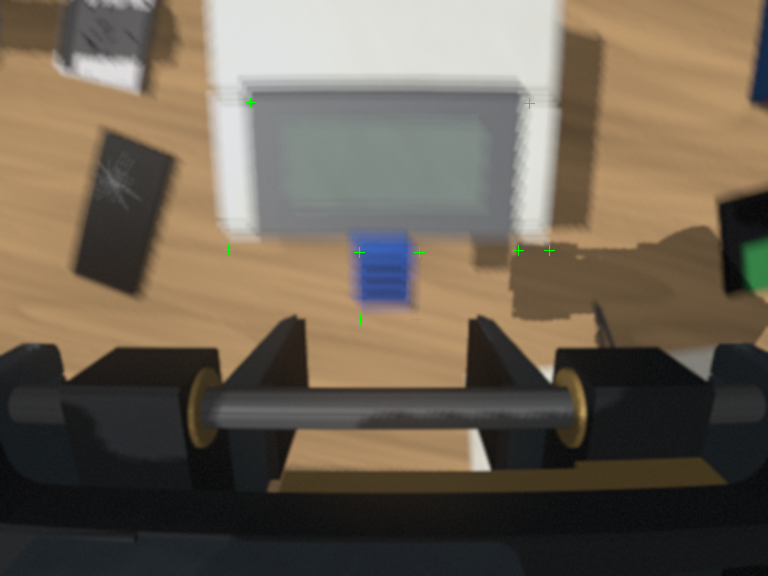

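```bash
python3 - <<'E'
from h import *;from rig import observe,cams,find_in,silhouettes
s=observe();print(plan(s,[.509,-.268,.45],.235),np.abs(s['joint_velocities']).max())
k=cams.calibration('wrist');im=cams.get_image('wrist')
c,s=np.cos(.235),np.sin(.235)
A=np.array([[c,s,0],[-s,c,0],[0,0,1]])
L=np.array([[-.085,.095,.165],[-.085,-.095,.165],[-.125,.017,.1735],[-.125,-.017,.1735],[-.085,.017,.1735],[-.085,-.017,.1735],[-.084,.075,.17],[-.084,-.075,.17],[-.004,.075,.17],[-.004,-.075,.17]])
p=proj(k,L@A+[.619,-.242,0])
o=im[...,::-1].copy()
hsv=cv2.cvtColor(o,cv2.COLOR_BGR2HSV);b=cv2.inRange(hsv,(105,150,60),(130,255,255));b[:,:200]=0;b[:,320:]=0
ys,xs=np.nonzero(b);print('blue',xs.min(),xs.max(),ys.min(),ys.max(),'pred',p[2:6].round(1).tolist())
o=cv2.resize(o,None,fx=1.5,fy=1.5)
for q in p: cv2.drawMarker(o,tuple(int(v*1.5) for v in q),(0,255,0),0,10)
cv2.imwrite('pics/w2.png',o[:340])
E
```

```text
(array([ 0.001, -0.   , -0.   ]), np.float64(0.004)) 0.02787715861084728
blue 240 277 162 205 pred [[238.1, 211.1], [276.7, 211.2], [237.6, 166.3], [277.6, 166.5]]
```

View pics/w2.png

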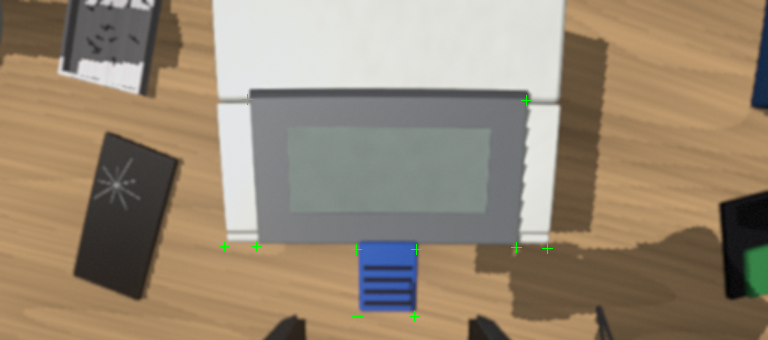

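Emit:
{"op": "move_arm", "data": {
  "steps": [
    [[0.4,0.015,0.005,0.2,0.004],[0.4,0.015,0.005,0.35,0.004],[0.4,0.015,0.005,0.408,0.004],[0.4,0.015,0.005,0.408,0.004],[0.4,0.015,0.005,0.408,0.004]]
  ]
}}

```text
time: 3.0
tcp_pos: [0.5127, -0.2698, 0.3493]
tcp_rot: [0.993, 0.116, 0.0, 0.001]
ft_force: [-0.2, -0.5, 0.2]
gripper_width: 0.0641
```

Emit:
{"op": "move_arm", "data": {
  "steps": [
    [[-1,0,0,0,0],[-1,0,0,0,0],[-1,0,0,0,0],[-1,0,0,0,0],[-1,0,0,0,0]]
  ],
  "newtons": 15
}}

```text
time: 3.5
tcp_pos: [0.5126, -0.2687, 0.3498]
tcp_rot: [0.993, 0.116, 0.0, -0.001]
ft_force: [-3.5, 17.0, 11.5]
gripper_width: 0.0338
```

```bash
python3 - <<'E'
from h import *;from rig import observe
s=observe();print(s['time'],s['tcp_pos'].round(4) if hasattr(s['tcp_pos'],'round') else s['tcp_pos'],s['gripper_width'],s['ft_force'])
# arc waypoints about hinge, tool frame shifts relative to start
r0=np.array([-.109,.0045])
for a in np.arange(.15,2.01,.15):
    c,sn=np.cos(a),np.sin(a)
    x=c*r0[0]+sn*r0[1]; z=-sn*r0[0]+c*r0[1]
    print(round(a,2),((x-r0[0])/.25).round(3),(-(z-r0[1])/.25).round(3))
E
```

```text
3.5 [ 0.5126 -0.2687  0.3498] 0.033768029089269104 [-3.45931962 17.00050529 11.46521639]
0.15 0.008 -0.065
0.3 0.025 -0.128
0.45 0.051 -0.188
0.6 0.086 -0.243
0.75 0.129 -0.292
0.9 0.179 -0.335
1.05 0.235 -0.369
1.2 0.295 -0.395
1.35 0.358 -0.411
1.5 0.423 -0.418
1.65 0.488 -0.415
1.8 0.553 -0.403
1.95 0.614 -0.38
```

Emit:
{"op": "move_arm", "data": {
  "steps": [
    [[-1,0.008,-0.003,-0.065,0],[-1,0.025,-0.003,-0.128,0],[-1,0.051,-0.003,-0.188,0],[-1,0.086,-0.003,-0.243,0],[-1,0.129,-0.003,-0.292,0]]
  ]
}}

```text
time: 4.0
tcp_pos: [0.5444, -0.2605, 0.4238]
tcp_rot: [0.993, 0.116, 0.0, -0.001]
ft_force: [2.9, -0.1, -5.4]
gripper_width: 0.0336
```

```bash
cat > arc.py <<'E'
from h import *;from rig import observe
s=observe();print(s['time'],s['gripper_width'],np.round(s['ft_force'],1))
R=Ro.from_quat(s['tcp_rot']).as_matrix()
cur=R.T@(np.array(s['tcp_pos'])-[.5126,-.2687,.3498])/.25;print('cur',cur.round(3))
r0=np.array([-.109,.0045])
for a in np.arange(.6,2.11,.15):
    c,sn=np.cos(a),np.sin(a)
    x=c*r0[0]+sn*r0[1]; z=-sn*r0[0]+c*r0[1]
    print(round(a,2),((x-r0[0])/.25-cur[0]).round(3),(-(z-r0[1])/.25-cur[2]).round(3))
E
python3 arc.py
```

```text
4.0 0.03363337792657058 [ 2.9 -0.1 -5.4]
cur [ 0.131 -0.003 -0.296]
0.6 -0.045 0.053
0.75 -0.002 0.003
0.9 0.048 -0.039
1.05 0.103 -0.073
1.2 0.163 -0.099
1.35 0.227 -0.116
1.5 0.292 -0.122
1.65 0.357 -0.119
1.8 0.421 -0.107
1.95 0.483 -0.085
2.1 0.54 -0.053
```

Emit:
{"op": "move_arm", "data": {
  "steps": [
    [[-1,0.048,0,-0.039,0],[-1,0.103,0,-0.073,0],[-1,0.163,0,-0.099,0],[-1,0.227,0,-0.116,0],[-1,0.292,0,-0.122,0]]
  ]
}}

```text
time: 4.5
tcp_pos: [0.6169, -0.2433, 0.4546]
tcp_rot: [0.993, 0.116, 0.0, -0.001]
ft_force: [-2.1, 0.5, -1.6]
gripper_width: 0.0337
```

```bash
python3 arc.py
```

```text
4.5 0.03365210869096852 [-2.1  0.5 -1.6]
cur [ 0.429 -0.004 -0.419]
0.6 -0.343 0.176
0.75 -0.3 0.127
0.9 -0.25 0.084
1.05 -0.195 0.05
1.2 -0.135 0.024
1.35 -0.071 0.008
1.5 -0.006 0.001
1.65 0.059 0.004
1.8 0.123 0.016
1.95 0.185 0.039
2.1 0.242 0.07
```

Emit:
{"op": "move_arm", "data": {
  "steps": [
    [[-1,0.059,0,0.004,0],[-1,0.123,0,0.016,0],[-1,0.185,0,0.039,0],[-1,0.242,0,0.07,0],[-1,0.242,0,0.07,0]]
  ]
}}

```text
time: 5.0
tcp_pos: [0.6778, -0.2288, 0.436]
tcp_rot: [0.993, 0.116, 0.001, -0.001]
ft_force: [2.2, 3.0, 4.1]
gripper_width: 0.0341
```

Emit:
{"op": "move_arm", "data": {
  "steps": [
    [[0.2,0,0,0,0],[0.2,0,0,0,0],[0.2,0,0,0,0],[0.2,0,0,-0.1,0],[0.2,0,0,-0.3,0]]
  ]
}}

```text
time: 5.5
tcp_pos: [0.6769, -0.229, 0.5078]
tcp_rot: [0.993, 0.116, -0.002, -0.003]
ft_force: [1.0, -0.1, 0.4]
gripper_width: 0.055
```

```bash
python3 - <<'E'
from h import *;from rig import observe,cams,find_in
s=observe();print(s['time'],s['gripper_width'],np.round(s['ft_force'],1),s['q'])
E2=np.array([.6225,-.242]);u=np.array([np.cos(.235),np.sin(.235)])
g=E2-.043*u;print('tab xy',g, plan(s,[g[0],g[1],.50],.235+np.pi/2), plan(s,[g[0]-.03,g[1],.50],.235+np.pi/2))
im=cams.get_image('scene');k=cams.calibration('scene');R=np.array(k['R']);t=np.array(k['t'])
for n in('flap','filter_tab','filter_center','tongue'):
    for d in find_in('scene',n)[:2]: print(n,d['conf'],(R.T@(np.array(d['location'])-t)).round(3))
cv2.imwrite('pics/s2.png',cv2.resize(im[120:330,100:400],None,fx=2,fy=2)[...,::-1])
E
```

```text
5.5 0.05500852273690734 [ 1.  -0.1  0.4] [-0.35914107  0.30769745  1.63363882  0.00314051  1.20715111  0.97829385]
tab xy [ 0.58068188 -0.25201225] (array([-0.396,  0.001,  0.033]), np.float64(-1.503)) (array([-0.512, -0.026,  0.033]), np.float64(-1.503))
flap 0.59 [ 0.663 -0.235  0.194]
filter_tab 0.76 [ 0.58  -0.258  0.15 ]
filter_tab 0.38 [ 0.666 -0.237  0.195]
filter_center 0.46 [ 0.585 -0.25   0.143]
tongue 0.7 [ 0.666 -0.234  0.198]
```

View pics/s2.png

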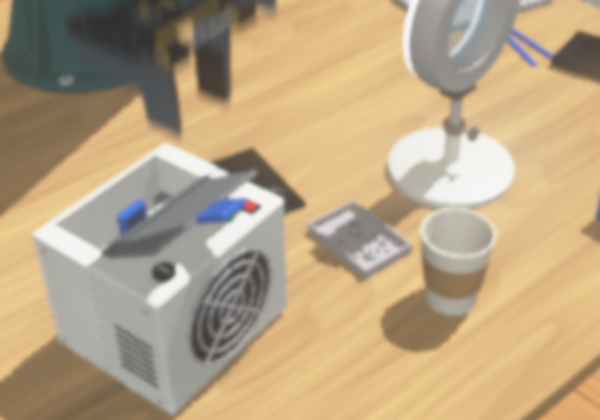

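Emit:
{"op": "move_arm", "data": {
  "steps": [
    [[0.2,-0.396,0,0.03,-0.75],[0.2,-0.396,0,0.03,-0.75],[0.2,-0.396,0,0.03,-0.75],[0.2,-0.396,0,0.03,-0.75],[0.2,-0.396,0,0.03,-0.75]]
  ]
}}

```text
time: 6.25
tcp_pos: [0.5804, -0.252, 0.5018]
tcp_rot: [0.88, 0.474, 0.001, -0.002]
ft_force: [-0.3, -0.0, 0.4]
gripper_width: 0.055
```

Emit:
{"op": "move_arm", "data": {
  "steps": [
    [[-0.3,0,0,0,-0.78],[-0.3,0,0,0,-0.78],[-0.3,0,0,0,-0.78],[-0.3,0,0,0,-0.78],[-0.3,0,0,0,-0.78]]
  ]
}}

```text
time: 6.75
tcp_pos: [0.58, -0.2519, 0.5003]
tcp_rot: [0.645, 0.764, 0.001, -0.002]
ft_force: [0.1, 0.0, 0.2]
gripper_width: 0.032
```

```bash
python3 -c "
from h import *;from rig import observe,cams
s=observe();print(s['gripper_width'],plan(s,[.5807,-.252,.46],.235+np.pi/2))"
```

```text
0.03202663556053013 (array([-0.002,  0.003,  0.161]), np.float64(-0.064))
```

Emit:
{"op": "move_arm", "data": {
  "steps": [
    [[-0.42,0,0,0.12,-0.064],[-0.42,0,0,0.12,-0.064],[-0.42,0,0,0.12,-0.064],[-0.42,0,0,0.12,-0.064]]
  ]
}}

```text
time: 7.15
tcp_pos: [0.5801, -0.2519, 0.4709]
tcp_rot: [0.62, 0.784, 0.001, -0.002]
ft_force: [-0.3, -0.6, 0.4]
gripper_width: 0.0264
```

```bash
python3 - <<'E'
from h import *;from rig import observe,cams,find_in
cams.get_image('wrist')
s=observe();print(s['gripper_width'],plan(s,[.5807,-.252,.46],.235+np.pi/2),np.abs(s['joint_velocities']).max())
k=cams.calibration('wrist');im=cams.get_image('wrist');R=np.array(k['R']);t=np.array(k['t'])
for n in('filter_tab','filter_center'):
    for d in find_in('wrist',n)[:2]: print(n,d['conf'],(R.T@(np.array(d['location'])-t)).round(3))
c,sn=np.cos(.235),np.sin(.235);A=np.array([[c,sn,0],[-sn,c,0],[0,0,1]])
L=np.array([[-.043+i,j,.1545] for i in(-.005,.005) for j in(-.017,.017)]+[[-.079,.072,.165],[-.007,.072,.165],[-.079,-.072,.165],[-.007,-.072,.165]])
p=proj(k,L@A+[.6225,-.242,0])
o=im[...,::-1].copy()
b=cv2.inRange(cv2.cvtColor(o,cv2.COLOR_BGR2HSV),(105,150,40),(130,255,255))
n,l,st,ce=cv2.connectedComponentsWithStats(b);print([ (st[i].tolist(),ce[i].round(1).tolist()) for i in range(1,n) if st[i][4]>80]);print(p.round(1).tolist())
o=cv2.resize(o,None,fx=1.5,fy=1.5)
for q in p: cv2.drawMarker(o,tuple(int(v*1.5) for v in q),(0,255,0),0,10)
cv2.imwrite('pics/w3.png',o)
E
```

```text
0.02630070750260939 (array([-0.001,  0.002,  0.045]), np.float64(-0.002)) 0.007714289615951833
filter_tab 0.86 [ 0.579 -0.243  0.125]
filter_center 0.85 [ 0.578 -0.241  0.124]
[([254, 170, 9, 34, 287], [257.9, 186.8]), ([384, 183, 56, 44, 1972], [411.3, 204.2])]
[[252.7, 204.0], [252.5, 171.0], [262.6, 204.0], [262.7, 171.0], [218.0, 114.0], [297.0, 113.9], [222.8, 258.0], [292.6, 257.9]]
```

View pics/w3.png

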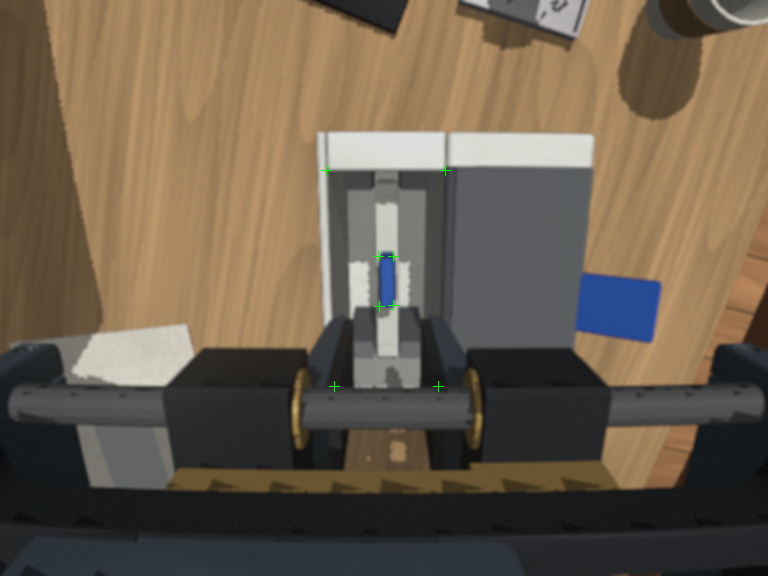

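Emit:
{"op": "move_arm", "data": {
  "steps": [
    [[-0.42,0,0.002,0.15,0],[-0.42,0,0.002,0.3,0],[-0.42,0,0.002,0.4,0],[-0.42,0,0.002,0.45,0],[-0.42,0,0.002,0.45,0]]
  ]
}}

```text
time: 7.85
tcp_pos: [0.5802, -0.2512, 0.3574]
tcp_rot: [0.62, 0.785, 0.001, -0.003]
ft_force: [-0.9, -0.2, -0.1]
gripper_width: 0.0265
```

```bash
python3 -c "
from h import *;from rig import observe,cams
s=observe();print(s['ft_force'],plan(s,[.5807,-.252,.3215],.235+np.pi/2))"
```

```text
[-0.89810565 -0.22260048 -0.13300343] (array([-0.004,  0.002,  0.144]), np.float64(-0.001))
```

Emit:
{"op": "move_arm", "data": {
  "steps": [
    [[-0.42,-0.004,0.002,0.1,0],[-0.42,-0.004,0.002,0.144,0],[-0.42,-0.004,0.002,0.144,0],[-0.42,-0.004,0.002,0.144,0]]
  ]
}}

```text
time: 8.25
tcp_pos: [0.5811, -0.252, 0.3226]
tcp_rot: [0.62, 0.785, 0.001, -0.002]
ft_force: [0.2, -0.5, 0.3]
gripper_width: 0.0268
```

Emit:
{"op": "move_arm", "data": {
  "steps": [
    [[-1,0,0,0,0],[-1,0,0,0,0],[-1,0,0,0,0],[-1,0,0,0,0]]
  ],
  "newtons": 35
}}

```text
time: 8.65
tcp_pos: [0.5813, -0.2522, 0.3235]
tcp_rot: [0.62, 0.785, 0.001, -0.002]
ft_force: [-2.4, 0.2, 6.9]
gripper_width: 0.0096
```

Emit:
{"op": "move_arm", "data": {
  "steps": [
    [[-1,0,0,-0.06,0],[-1,0,0,-0.14,0],[-1,0,0,-0.22,0],[-1,0,0,-0.3,0],[-1,0,0,-0.38,0]]
  ]
}}

```text
time: 9.15
tcp_pos: [0.5814, -0.2525, 0.4205]
tcp_rot: [0.62, 0.785, 0.001, -0.002]
ft_force: [0.6, 0.2, -0.8]
gripper_width: 0.0103
```

Emit:
{"op": "move_arm", "data": {
  "steps": [
    [[-1,0,0,-0.1,0],[-1,0,0,-0.2,0],[-1,0,0,-0.3,0],[-1,0,0,-0.36,0],[-1,0,0,-0.36,0]]
  ]
}}

```text
time: 9.65
tcp_pos: [0.5816, -0.2529, 0.5133]
tcp_rot: [0.62, 0.785, 0.002, 0.0]
ft_force: [0.4, 0.7, -1.6]
gripper_width: 0.0096
```

```bash
python3 - <<'E'
from h import *;from rig import observe,cams,find_in
s=observe();print(s['gripper_width'],s['ft_force'].round(1))
p=np.array([.6195,.201,.2315]);a=.14
g=p-.1*np.array([np.cos(a),np.sin(a),0]);print(g)
print(plan(s,[g[0]-.06,g[1]-.0,.55],a+np.pi/2))
E
```

```text
0.00955786135342207 [ 0.4  0.7 -1.6]
[0.5204784  0.18704569 0.2315    ]
(array([ 1.824, -0.063, -0.144]), np.float64(0.09))
```

Emit:
{"op": "move_arm", "data": {
  "steps": [
    [[-1,0.1,0,-0.02,0.01],[-1,0.25,-0.01,-0.03,0.02],[-1,0.42,-0.02,-0.03,0.03],[-1,0.59,-0.03,-0.03,0.04],[-1,0.76,-0.03,-0.03,0.05]]
  ]
}}

```text
time: 10.15
tcp_pos: [0.5291, -0.0684, 0.5198]
tcp_rot: [0.64, 0.768, 0.001, -0.001]
ft_force: [0.5, -0.2, -1.3]
gripper_width: 0.0098
```

```bash
python3 - <<'E'
from h import *;from rig import observe
s=observe();print(s['gripper_width'],s['ft_force'].round(1))
print(plan(s,[.4605,.187,.52],.14+np.pi/2))
E
```

```text
0.009836533897441168 [ 0.5 -0.2 -1.3]
(array([ 1.054e+00, -8.700e-02,  1.000e-03]), np.float64(0.039))
```

Emit:
{"op": "move_arm", "data": {
  "steps": [
    [[-1,0.17,-0.02,0,0.01],[-1,0.34,-0.04,0,0.02],[-1,0.51,-0.06,0,0.03],[-1,0.68,-0.08,0,0.04],[-1,0.83,-0.09,0,0.04]]
  ]
}}

```text
time: 10.65
tcp_pos: [0.4685, 0.1332, 0.5192]
tcp_rot: [0.656, 0.754, 0.001, -0.001]
ft_force: [1.6, -1.2, -1.8]
gripper_width: 0.0094
```

Emit:
{"op": "move_arm", "data": {
  "steps": [
    [[-1,0.11,0,0,0],[-1,0.19,0,0,0],[-1,0.22,0,0,0],[-1,0.22,0,0,0],[-1,0.22,0,0,0]]
  ]
}}

```text
time: 11.15
tcp_pos: [0.4609, 0.1871, 0.5188]
tcp_rot: [0.657, 0.754, 0.0, -0.001]
ft_force: [0.5, -1.4, -0.9]
gripper_width: 0.0097
```

```bash
python3 - <<'E'
from h import *;from rig import observe,cams,silhouettes,find_in
s=observe();print(s['gripper_width'],s['ft_force'].round(1))
print(plan(s,[.4605,.187,.52],.14+np.pi/2))
im=cams.get_image('scene');it=cams.get_image('top')
o=np.hstack([cv2.resize(im[40:240,200:400],(400,400)),cv2.resize(it[90:290,50:250],(400,400))])
cv2.imwrite('pics/d.png',o[...,::-1])
E
```

```text
0.009730300164521293 [ 0.5 -1.4 -0.9]
(array([-0.   , -0.002, -0.005]), np.float64(-0.001))
```

View pics/d.png

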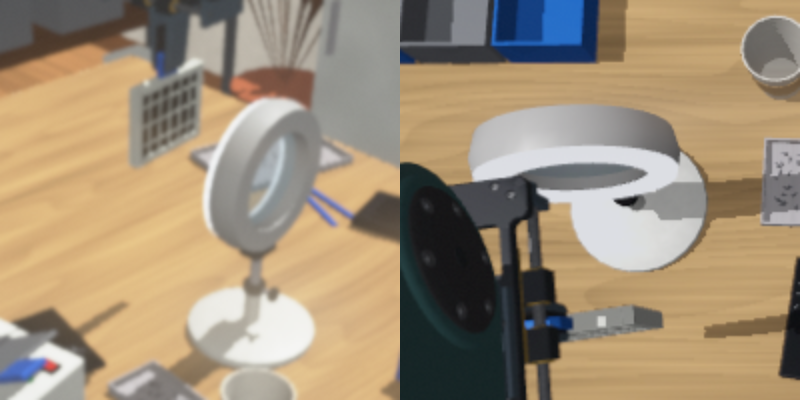

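```bash
python3 - <<'E'
from h import *;from rig import cams
K={c:cams.calibration(c) for c in('scene','top')}
th=np.linspace(0,2*np.pi,120)
def ring(p,r,h):
    x,y,z,a=p;c,s=np.cos(a),np.sin(a)
    return np.c_[np.full(120,h),r*np.cos(th),r*np.sin(th)]@np.array([[c,s,0],[-s,c,0],[0,0,1]])+[x,y,z]
outs=[]
for c,f,(y0,x0) in(('scene','s',(80,290)),('top','t',(125,75))):
    im=cv2.imread(f'pics/{f}.png')
    o=cv2.resize(im[y0:y0+120,x0:x0+130],None,fx=6,fy=6,interpolation=cv2.INTER_CUBIC) if 0 else cv2.resize(im[y0:y0+120,x0:x0+130],(390,360),interpolation=cv2.INTER_CUBIC)
    for a,col in((.14,(0,255,0)),(-.05,(0,0,255))):
        for r,h in((.095,-.022),(.0635,-.022),(.0635,.022),(.095,.022)):
            q=((proj(K[c],ring([.6195,.2015,.2315,a],r,h))-[x0,y0]+.5)*3-.5)
            cv2.polylines(o,[q.round().astype(np.int32)],True,col,1)
    outs.append(o)
cv2.imwrite('pics/e.png',np.hstack(outs))
E
```

```text
(no output)
```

View pics/e.png

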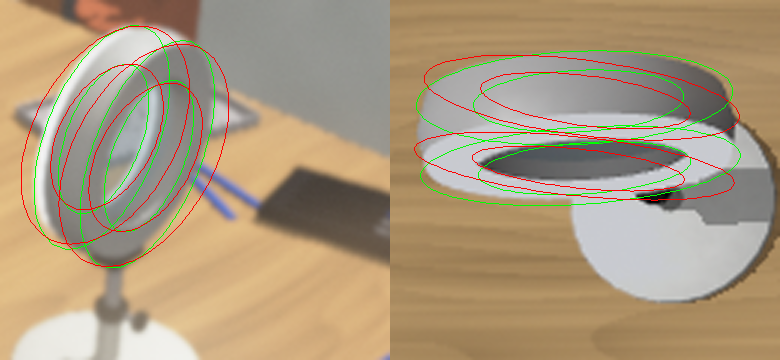

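```bash
python3 - <<'E'
from h import *;from rig import cams
K={c:cams.calibration(c) for c in('scene','top')}
im=cv2.imread('pics/t.png');x0,y0=75,125
g=cv2.resize(cv2.cvtColor(im[y0:y0+75,x0:x0+130],cv2.COLOR_BGR2GRAY),None,fx=4,fy=4,interpolation=cv2.INTER_CUBIC)
b=(g<165).astype(np.uint8)
n,l,st,ce=cv2.connectedComponentsWithStats(b)
i=l[int((162/3)*4),int((590-390)/3*4)];print(st[i],ce[i])
cs,_=cv2.findContours((l==i).astype(np.uint8),cv2.RETR_EXTERNAL,cv2.CHAIN_APPROX_NONE)
C=(cs[0][:,0]+.5)/4-.5+[x0,y0]
el=cv2.fitEllipse(C.astype(np.float32));print(el)
th=np.linspace(0,2*np.pi,200)
def ring(p,r,h):
    x,y,z,a=p;c,s=np.cos(a),np.sin(a)
    return np.c_[np.full(200,h),r*np.cos(th),r*np.sin(th)]@np.array([[c,s,0],[-s,c,0],[0,0,1]])+[x,y,z]
for z in(.221,.2265,.2315,.2365):
    def f(p):
        e=cv2.fitEllipse(proj(K['top'],ring([p[0],p[1],z,p[2]],p[3],-.022)).astype(np.float32))
        t0,t1=np.radians(el[2]),np.radians(e[2])
        return np.r_[np.subtract(e[0],el[0]),np.subtract(e[1],el[1]),30*np.sin(t1-t0)]
    r=least_squares(f,[.62,.2,.14,.0635],x_scale=[.01,.01,.1,.01]);print(z,r.x.round(4),r.fun.round(2))
E
```

```text
[  117   185   279    57 11564] [256.03303355 212.8293843 ]
((138.62208557128906, 177.84280395507812), (13.373502731323242, 66.97050476074219), 87.40056610107422)
0.221 [0.6246 0.208  0.1322 0.06  ] [-0.62  1.43  2.5  -0.95 -0.39]
0.2265 [0.6245 0.2065 0.0932 0.0599] [-1.25  0.88  1.94 -0.52  0.72]
0.2315 [0.6205 0.2004 0.1392 0.0598] [ 1.48  2.29  2.66 -0.27 -0.65]
0.2365 [0.6217 0.2011 0.1383 0.059 ] [ 0.3   1.07  2.73 -0.69 -0.57]
```

```bash
python3 -c "
from h import *;from rig import observe
print(plan(observe(),[.5215,.188,.483],.14+np.pi/2))"
```

```text
(array([-0.029,  0.24 ,  0.144]), np.float64(-0.002))
```

Emit:
{"op": "move_arm", "data": {
  "steps": [
    [[-1,-0.005,0.06,0.04,0],[-1,-0.015,0.12,0.08,0],[-1,-0.025,0.18,0.11,0],[-1,-0.029,0.22,0.13,0],[-1,-0.029,0.24,0.144,0]]
  ]
}}

```text
time: 11.75
tcp_pos: [0.5222, 0.1875, 0.4826]
tcp_rot: [0.657, 0.754, 0.0, -0.001]
ft_force: [-1.6, -0.0, -0.9]
gripper_width: 0.0097
```

Emit:
{"op": "move_arm", "data": {
  "steps": [
    [[-1,0,0,0,0],[-1,0,0,0,0],[-1,0,0,0,0]]
  ]
}}

```text
time: 12.05
tcp_pos: [0.5218, 0.1874, 0.4829]
tcp_rot: [0.657, 0.754, 0.0, -0.001]
ft_force: [0.3, 1.0, -1.9]
gripper_width: 0.01
```

```bash
python3 - <<'E'
from h import *;from rig import observe,cams,find_in
s=observe();print(s['time'],s['gripper_width'],s['ft_force'].round(1),np.abs(s['joint_velocities']).max())
print(plan(s,[.5215,.188,.483],.14+np.pi/2))
a=.14;c,sn=np.cos(a),np.sin(a);A=np.array([[c,sn,0],[-sn,c,0],[0,0,1]])
F=np.array([[i*.008,j*.065,k*.0525] for i in(-1,1) for (j,k) in((-1,-1),(1,-1),(1,1),(-1,1))])
T=np.array(s['tcp_pos'])-[0,0,.2515]
outs=[]
for cam,(y0,x0) in(('scene',(70,260)),('top',(125,75))):
    im=cams.get_image(cam)[...,::-1];k=cams.calibration(cam);R=np.array(k['R']);t=np.array(k['t'])
    for n in('filter_center','flap','phone','screw_tray','cup'):
        for d in find_in(cam,n)[:1]: print(cam,n,round(d['conf'],2),(R.T@(np.array(d['location'])-t)).round(3))
    o=cv2.resize(im[y0:y0+120,x0:x0+130],(390,360),interpolation=cv2.INTER_CUBIC)
    q=((proj(k,F@A+T)-[x0,y0]+.5)*3-.5).round().astype(np.int32)
    for h in(q[:4],q[4:]): cv2.polylines(o,[h],True,(0,255,0),1)
    outs.append(o)
cv2.imwrite('pics/f.png',np.hstack(outs))
E
```

```text
12.05 0.009969392612753585 [ 0.3  1.  -1.9] 0.0025963080084293218
(array([ 0.002, -0.001, -0.   ]), np.float64(-0.003))
scene flap 0.88 [ 0.667 -0.238  0.195]
scene phone 0.58 [ 0.47  -0.005  0.01 ]
scene screw_tray 0.61 [0.644 0.011 0.01 ]
scene cup 0.95 [0.794 0.022 0.075]
top filter_center 0.8 [0.526 0.151 0.255]
top flap 0.57 [ 0.66  -0.229  0.19 ]
top phone 0.89 [ 0.474 -0.02   0.006]
top screw_tray 0.78 [ 0.648  0.012 -0.001]
top cup 0.65 [0.807 0.028 0.063]
```

View pics/f.png

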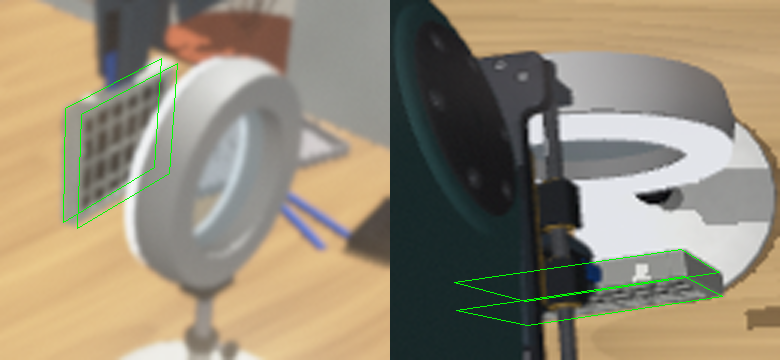

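```bash
python3 -c "
from rig import ticket;print(ticket.sign_off())"
```

```text
the job is handed in; nothing more can be done
None
```

The filter is being held in front of the magnifier's lit side, and I handed the job in at about 12 s of the 64 s allowed. I opened the flap by its tongue until it fell back to its stop, gripped the filter by its tab and lifted it straight up out of the well.

- **Position:** The filter centre is about 10 cm from the lens, level with it and turned to the estimated lens direction. The projected frame outline lined up with the filter in both the scene and top pictures, and the arm was still.
- **Grip and forces:** The gripper is closed on the roughly 10 mm thick tab at 35 N. The readings I took showed forces of about 2 N or less once the filter was lifted; the highest I saw was about 20 N, when gripping the tongue.
- **Surroundings:** The flap still reads open. The phone, tray and cup read within about 1.5 cm of where they were at the start, which is within the noise of the detector.
- **What was uncertain:** The lens direction (about 0.14 rad) is the least certain value. The final lens fit, made from the top picture, agreed with it only loosely. One top-view reading put the filter centre at y = 0.151 m instead of 0.188 m, probably because the arm hid part of it. The scene view gave no filter reading at the end.

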